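Unpack the sample case: full jars from empty ones by weight

ROBOT

A 6-joint arm with a two-finger parallel gripper is mounted at the origin on the work surface. World frame = base frame: x ahead of the robot, y to its left, z up, the work surface at z = 0. Lengths are in m, angles in rad, forces in N, time in s.
With the tool pointing down it reaches from about 0.425 to 0.95 m from the base axis. Payload 3.5 kg.
Tool frame: the origin (TCP) lies midway between the tips of the shut fingers; the grasp point (between the pads) lies 19 mm behind it; z points along the fingers, y is the direction in which the jaws open and shut (so a half turn about z gives the same grasp; the last joint's range is limited). The gripper opens to 85 mm and grips with 20 to 120 N. Pads are 22 mm wide; open, the fingers measure 114 mm over their backs; the gripper's body (76 mm by 85 mm) begins 54 mm behind the grasp point. The pads swing forward as they close: fully open they stand 13 mm farther back than shut.
Start: joints at [-1.428, 0.286, 1.577, -0, 1.279, -0.15], TCP at [0.195, -0.646, 0.231] pointing down, gripper open.
Joint ranges: [-2.77, 2.77], [-0.9, 2.22], [0.21, 2.48], [-1.53, 4.67], [0.24, 2.81], [-2.84, 2.84]. Speed limits (rad/s): [2.79, 2.79, 3.14, 3.14, 3.14, 3.14].

INTERFACE

Orientations are given as a unit quaternion [x, y, z, w].
In Python, from plant import * gives the robot as it stands.
- The arm moves only by the shell command python3 -m jog 'ROWS' [FORCE]. ROWS is a JSON object of lists of equal length, an entry for each row: "travel": the shift along the world's x, y, z in mm, a list of three; "dr": the turn, a rotation vector about the world's x, y, z in degrees, a list of three; "jaw": the closure in counts, from 0 (fully open) to 255 (shut). In form: {"travel": [[x, y, z], ...], "dr": [[wx, wy, wz], ...], "jaw": [jaw, ...]}. A call has 1 to 5 rows; each row shifts and turns the commanded pose from where the row before left it; what a row does not reach is not made up. A row lasts 1/12 s, in which the tool goes at most 41.7 mm and 7.16 degrees, less where a joint would pass 70% of its speed; a pose out of reach is approached as far as the arm can. A call is refused whole if a number of a shift passes 41.7 or a number of a turn 7.16, either way. A call with a gripper value outside its range is refused whole. The fingers move at their own pace and stop on an object; FORCE is the grip in N (left out, the last holds). Time passes only in rows, so rows that do not move let the fingers close. It gives the time, the measured TCP pose, the force and the opening at its end, in the units of the state.
- get_state(): the state, without advancing time (a new reading comes with each control period).
- read_camera(name): name is "scene" or "side" or "wrist"; returns the picture (420x560x3 uint8, red, green, blue); there is no depth.
- camera_info(name): a dict with "K" (3x3 intrinsics, pixels), "R" (3x3) and "t" (3): a world point X has camera coordinates R X + t; the wrist camera has in their place "mount" (4x4, takes a point from camera to tool coordinates, whose origin is the TCP and whose axes are the flange's). Camera axes: x right, y down, z forward; pixel columns grow to the right and rows downward; lengths in m; the calibration is good to about 2 mm. A picture is of the moment at which its call begins: read the wrist's pose just before it. camera_info takes no time and is no camera call.
- sign_off(): hands the job in, once; it reports no verdict.
The state is a dict: "time": time; "qpos": joint angles; "dq": joint speeds; "joint_efforts": joint torques, N m; "eef_pos": TCP position; "tcp_rot": TCP orientation; "contact_force": force on the tool from outside, world axes, zero at the start; "wrist_torque": the same for the moment, N m; "opening": opening from 0.0 (shut) to 1.0 (fully open).
Only numpy, scipy, OpenCV 4.12 (cv2) and the standard library are available. Lean on these libraries where they do the work, as an engineer would, in place of code of your own. Each camera call takes 0.05 s, during which the arm holds its last target. There are 200 camera calls.

TASK

Open the grey sample case, swinging its lid right back until it stays open by itself, and take out all the jars. They look alike, so feel each one's weight: stand the full ones upright in the rectangular polystyrene tray and the empty ones upright in the round tray. When the case is empty and every jar stands in its place, shut the lid, and leave the meter, the vial rack and the glass where they are.

Things in the scene. Friction and masses are not known exactly. Their poses are not given: they have to be found in the camera images.
- case: grey sample case, fixed. Its lower half is an open shell 180 (x) by 276 (y) mm, 55 high, walls and floor 5, with 33 mm high partitions making 2 by 3 cells: centres at x = -43.5, 43.5 and y = -89, 0, 89 mm; a jar or nothing stands loosely in each, its cap above the rim. Origin: centre of the underside; -x the front (handle side), +x the hinge side
- lid (a joint): opening angle of the case's clamshell lid in rad: 0 shut, 1.85 right back at its stop. A shell 180 by 276 mm, 55 high (shut, its top is 110 mm over the table), about 450 g, not latched. Hinged along the case's y on the +x side. Below about 1.2 rad it falls shut, beyond that it falls back open
- lid_grip (a point): middle of the black bow handle on the lid's front face: a round bar 10 mm thick, 110 long, parallel to the hinge, 35 mm out from that face (30 mm clear gap). Lid shut: 85 mm above the table, 215 mm in front of the hinge line and 30 mm above it; it swings up and back with the lid and points up when the lid is open. Axes: the case's at angle 0, turning with the lid
- case_hinge (a point): middle of the hinge line of the lid, at the rear top edge of the lower shell (55 mm above the table); axes as the case's
- foam_tray: rectangular white polystyrene tray, fixed: outside 290 mm (x) by 140 mm (y), 40 mm high, walls and floor 14 mm thick (inside 262 by 112 mm). Origin: centre of the underside
- round_tray: round shallow red plastic tray, fixed: 226 mm in diameter, rim 35 mm high and 5 mm thick, floor 5 mm thick. Origin: centre of the underside
- jar_a: opaque white plastic sample jar, full (160 to 210 g) or empty (25 to 42 g), all alike outside: slippery body 58 mm in diameter, 57 mm high, narrowing to a ribbed round screw cap 46 mm in diameter from 67 to 87 mm height, good to grip. Starts upright in a cell of the case. Some of the six jars may be absent (None). Origin: centre of the underside, z up through the cap
- jar_b: opaque white plastic sample jar, full (160 to 210 g) or empty (25 to 42 g), all alike outside: slippery body 58 mm in diameter, 57 mm high, narrowing to a ribbed round screw cap 46 mm in diameter from 67 to 87 mm height, good to grip. Starts upright in a cell of the case. Some of the six jars may be absent (None). Origin: centre of the underside, z up through the cap
- jar_c: opaque white plastic sample jar, full (160 to 210 g) or empty (25 to 42 g), all alike outside: slippery body 58 mm in diameter, 57 mm high, narrowing to a ribbed round screw cap 46 mm in diameter from 67 to 87 mm height, good to grip. Starts upright in a cell of the case. Some of the six jars may be absent (None). Origin: centre of the underside, z up through the cap
- jar_d: opaque white plastic sample jar, full (160 to 210 g) or empty (25 to 42 g), all alike outside: slippery body 58 mm in diameter, 57 mm high, narrowing to a ribbed round screw cap 46 mm in diameter from 67 to 87 mm height, good to grip. Starts upright in a cell of the case. Some of the six jars may be absent (None). Origin: centre of the underside, z up through the cap
- jar_e: opaque white plastic sample jar, full (160 to 210 g) or empty (25 to 42 g), all alike outside: slippery body 58 mm in diameter, 57 mm high, narrowing to a ribbed round screw cap 46 mm in diameter from 67 to 87 mm height, good to grip. Starts upright in a cell of the case. Some of the six jars may be absent (None). Origin: centre of the underside, z up through the cap
- jar_f: opaque white plastic sample jar, full (160 to 210 g) or empty (25 to 42 g), all alike outside: slippery body 58 mm in diameter, 57 mm high, narrowing to a ribbed round screw cap 46 mm in diameter from 67 to 87 mm height, good to grip. Starts upright in a cell of the case. Some of the six jars may be absent (None). Origin: centre of the underside, z up through the cap
- meter: bystander: black hand-held meter lying on the table, 210 by 85 by 34 mm. Origin: centre of the underside
- vial_rack: bystander: grey rack with eight capped vials, 55 by 210 mm, 90 mm high. Origin: centre of the underside
- goblet: bystander: empty stemmed drinking glass, 68 mm in diameter, 130 mm high. Origin: centre of the foot

How it is judged:
By the outcome, as a careful person would: the job done as asked, in the order asked, and still so for the second after the job is handed in, with the robot touching nothing.
Of jar_a, jar_b, jar_c, jar_d, jar_e, jar_f only 4 to 6 are there at a start; the rules pass over those that are not, and their reading is None.
At some moment in a run one of jar_a, jar_b, jar_c, jar_d, jar_e, jar_f may be knocked a few centimetres aside while the robot is not near it.
It also fails if it takes over 210 s, if anything falls off the work surface, if the arm or the gripper's body presses on something with over 40 N, if the wrist force passes 120 N, or if a joint passes its speed limit or range.

## Working session

There is one attempt and no reset: what is moved stays moved. The work goes in short steps, Python scripts to look and compute and a shell command to move; the robot and the scene stay as the last step left them, time stands still between calls to the robot, and variables do not carry over. Pictures are saved under pics/ and viewed, about 12 in all and at most 16, crops included, and the job is handed in when it is done.

```bash
mkdir -p pics; ls; python3 - <<'E'
from plant import *
import cv2
print(get_state())
for n in ("scene","side"):
    cv2.imwrite(f"pics/{n}0.png",read_camera(n)[:,:,::-1]); i=camera_info(n); print(n,i)
print(camera_info("wrist"))
E
```

```text
pics
{'time': 0.0, 'qpos': array([-1.42796790e+00,  2.87149150e-01,  1.57820374e+00, -9.52000442e-06,
        1.27857195e+00, -1.50006889e-01]), 'dq': array([ 4.89822826e-04, -5.08535551e-04,  9.39412729e-05,  1.54220520e-03,
       -1.94110227e-03, -5.76837361e-04]), 'joint_efforts': array([ 5.08775574e-04, -4.05981803e+01, -2.92622960e+01, -1.28704819e-04,
        5.79955711e-03, -7.04697996e-06]), 'eef_pos': array([ 0.19477732, -0.64559583,  0.2299437 ]), 'tcp_rot': array([ 9.89299197e-01,  1.45896329e-01, -3.71212900e-07, -1.16609978e-03]), 'contact_force': array([-0.10139211,  0.47516785, -0.83139213]), 'wrist_torque': array([0.0369776 , 0.00263283, 0.02990929]), 'opening': 1.0020407485581875}
scene {'K': array([[521.58963554,   0.        , 286.42433771],
       [  0.        , 521.58963554, 211.0228692 ],
       [  0.        ,   0.        ,   1.        ]]), 'R': array([[-0.78944162,  0.61369751, -0.01254176],
       [ 0.51937145,  0.65693448, -0.54652574],
       [-0.32716237, -0.437964  , -0.83734838]]), 't': array([ 0.46808559, -0.24759272,  1.37476109])}
side {'K': array([[37
[... 160 characters left out ...]
.91756352, -0.3973845 ,  0.01275695],
       [-0.25784801, -0.61918324, -0.74170514],
       [ 0.30264102,  0.67727223, -0.67060476]]), 't': array([-0.5452693 ,  0.22997187,  0.76608019])}
{'K': array([[359.61416716,   0.        , 280.86833199],
       [  0.        , 359.61416716, 209.17921162],
       [  0.        ,   0.        ,   1.        ]]), 'mount': array([[ 3.55588532e-04, -9.55490048e-01, -2.95023121e-01,
         7.51939179e-02],
       [ 9.99999446e-01,  4.73824716e-05,  1.05183232e-03,
         6.21491708e-04],
       [-9.91036392e-04, -2.95023332e-01,  9.55489535e-01,
        -1.41877813e-01],
       [ 0.00000000e+00,  0.00000000e+00,  0.00000000e+00,
         1.00000000e+00]])}
```

View pics/scene0.png

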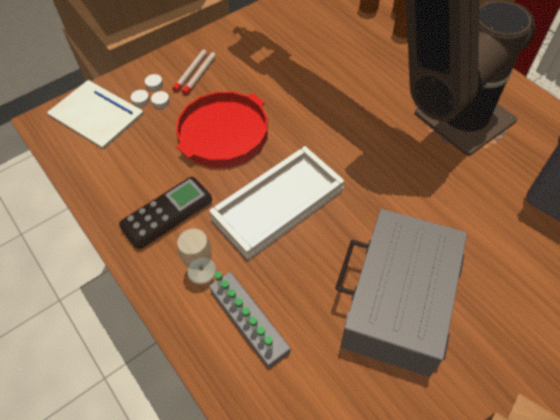

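View pics/side0.png

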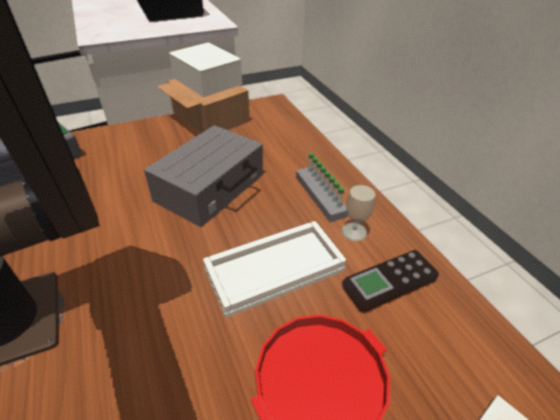

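The scene view shows the case at about (405,290) with its handle on the left (about 350,265), the foam tray at (278,200), and the red tray at (222,128). The meter is at (165,210), the goblet at (200,255) and the rack at (250,318).

```bash
cat > h.py <<'E'
from plant import *
import numpy as np, cv2
from scipy.spatial.transform import Rotation as Ro
def ray(n,px,z,cam=None):
    i=camera_info(n) 
    if cam is None: R,t=np.array(i["R"]),np.array(i["t"]); C=-R.T@t; A=R.T
    else: A,C=cam
    K=np.array(i["K"]); px=np.atleast_2d(px).astype(float)
    d=(A@np.linalg.inv(K)@np.c_[px,np.ones(len(px))].T).T
    return C+d*((z-C[2])/d[:,2])[:,None]
def wcam():
    s=get_state(); M=np.array(camera_info("wrist")["mount"]); R=Ro.from_quat(s["tcp_rot"]).as_matrix()
    return R@M[:3,:3], R@M[:3,3]+s["eef_pos"]
def proj(n,X):
    i=camera_info(n); p=np.array(i["K"])@(np.array(i["R"])@np.array(X)+np.array(i["t"])); return p[:2]/p[2]
E
python3 - <<'E'
from h import *
np.set_printoptions(precision=3,suppress=True)
im=cv2.imread("pics/scene0.png"); hsv=cv2.cvtColor(im,cv2.COLOR_BGR2HSV)
def show(m,nm,z,k=1):
    m=m.astype(np.uint8)*255; m=cv2.morphologyEx(m,cv2.MORPH_OPEN,np.ones((3,3)))
    for c in sorted(cv2.findContours(m,0,2)[0],key=cv2.contourArea)[-k:]:
        P=ray("scene",c[:,0],z)[:,:2].astype(np.float32)
        print(nm,c[:,0].min(0),c[:,0].max(0),"rect",cv2.minAreaRect(P),"circ",cv2.minEnclosingCircle(P),"ell",cv2.fitEllipse(P))
H,S,V=cv2.split(hsv)
show(((H<6)|(H>172))&(S>200)&(V>120),"red",.035)
show((S<40)&(V>150)&(np.indices(S.shape)[1]>205)&(np.indices(S.shape)[0]>140),"foam",.04)
g=(S<60)&(V>90)&(V<140)&(np.indices(S.shape)[1]>330)&(np.indices(S.shape)[0]>205);g[:, 480:]=0
show(g,"lid",.11)
print("HSV top",hsv[300,400],hsv[355,400])
print("lid hand",ray("scene",[(382,212),(467,232),(437,358),(348,325)],.11))
print("handle",ray("scene",[(354,241),(341,290)],.085))
print("meter",ray("scene",[(120,222),(195,180),(210,198),(138,243)],.034))
print("rack",ray("scene",[(212,290),(228,275),(288,350),(270,363)],.04))
print("goblet rim/foot",ray("scene",[(193,243)],.13),ray("scene",[(202,271)],0), ray("side",[(355,231)],0))
E
```

```text
red [177 101] [266 159] rect ((0.5383376479148865, -0.3352704346179962), (0.1945621818304062, 0.22332561016082764), 51.419532775878906) circ ((0.5403751730918884, -0.32704082131385803), 0.1200408935546875) ell ((0.5406597852706909, -0.336162269115448), (0.1907324343919754, 0.2241351306438446), 72.53820037841797)
foam [211 148] [341 249] rect ((0.5546547174453735, -0.08232787251472473), (0.28790968656539917, 0.1395380049943924), 2.238306760787964) circ ((0.5540788173675537, -0.08276987075805664), 0.1558290719985962) ell ((0.5540687441825867, -0.08278193324804306), (0.1497790664434433, 0.3929455876350403), 92.70965576171875)
lid [437 232] [446 248] rect ((0.3900054395198822, 0.24811260402202606), (0.03742683306336403, 0.017795942723751068), 42.67521667480469) circ ((0.39131399989128113, 0.24699345231056213), 0.019200505688786507) ell ((0.39123857021331787, 0.24827362596988678), (0.01687508262693882, 0.03904007747769356), 128.88597106933594)
HSV top [ 17  34 135] [ 9 39 65]
lid hand [[0.437 0.126 0.11 ]
 [0.336 0.267 0.11 ]
 [0.573 0.408 0.11 ]
 [0.656 0.266 0.11 ]]
handle [[0.518 0.132 0.085]
 [0.611 0.199 0.085]]
meter [[ 0.873 -0.247  0.034]
 [ 0.678 -0.242  0.034]
 [ 0.678 -0.177  0.034]
 [ 0.867 -0.174  0.034]]
rack [[0.803 0.022 0.04 ]
 [0.758 0.014 0.04 ]
 [0.757 0.217 0.04 ]
 [0.799 0.215 0.04 ]]
goblet rim/foot [[ 0.79  -0.044  0.13 ]] [[ 0.789 -0.048  0.   ]] [[ 0.796 -0.05   0.   ]]
```

```bash
D='"dr":[[0,0,3],[0,0,3],[0,0,3],[0,0,3],[0,0,3]],"jaw":[0,0,0,0,0]'; Z='"dr":[[0,0,0],[0,0,0],[0,0,0],[0,0,0],[0,0,0]],"jaw":[0,0,0,0,0]'
python3 -m jog '{"travel":[[30,26,8],[30,26,8],[30,26,8],[30,26,8],[30,26,8]],"dr":[[0,0,3],[0,0,3],[0,0,3],[0,0,3],[0,0,3]],"jaw":[0,0,0,0,0]}' 30
python3 -m jog '{"travel":[[30,26,6],[30,26,6],[30,26,6],[30,26,6],[30,26,6]],"dr":[[0,0,0],[0,0,0],[0,0,0],[0,0,0],[0,0,0]],"jaw":[0,0,0,0,0]}'
python3 -m jog '{"travel":[[30,28,0],[20,36,0],[0,40,0],[0,40,0],[0,40,0]],"dr":[[0,0,0],[0,0,0],[0,0,0],[0,0,0],[0,0,0]],"jaw":[0,0,0,0,0]}'
python3 -m jog '{"travel":[[0,40,0],[0,40,0],[0,40,0],[0,40,0],[0,40,0]],"dr":[[0,0,0],[0,0,0],[0,0,0],[0,0,0],[0,0,0]],"jaw":[0,0,0,0,0]}'
python3 -m jog '{"travel":[[0,40,0],[0,40,0],[0,40,0],[0,0,0],[0,0,0]],"dr":[[0,0,0],[0,0,0],[0,0,0],[0,0,0],[0,0,0]],"jaw":[0,0,0,0,0]}'
```

```text
time: 0.52
eef_pos: [0.3458, -0.5146, 0.271]
tcp_rot: [0.962, 0.275, -0.0, -0.001]
contact_force: [-0.1, -0.0, 0.5]
opening: 1.0
time: 0.93
eef_pos: [0.4959, -0.3845, 0.3011]
tcp_rot: [0.962, 0.274, -0.0, -0.0]
contact_force: [0.1, -0.3, 0.2]
opening: 1.001
time: 1.35
eef_pos: [0.5447, -0.2002, 0.3003]
tcp_rot: [0.962, 0.274, -0.001, -0.001]
contact_force: [1.0, -0.7, 0.2]
opening: 1.003
time: 1.77
eef_pos: [0.5442, -0.0003, 0.3009]
tcp_rot: [0.962, 0.274, -0.0, -0.0]
contact_force: [0.3, -0.3, -0.5]
opening: 0.997
time: 2.18
eef_pos: [0.5442, 0.1197, 0.3007]
tcp_rot: [0.961, 0.276, -0.001, -0.0]
contact_force: [0.6, -0.3, 0.2]
opening: 1.001
```

```bash
python3 - <<'E'
from h import *
A,C=wcam(); im=read_camera("wrist"); cv2.imwrite("pics/w1.png",im[:,:,::-1]); np.savez("w1.npz",A=A,C=C)
E
```

```text
(no output)
```

View pics/w1.png

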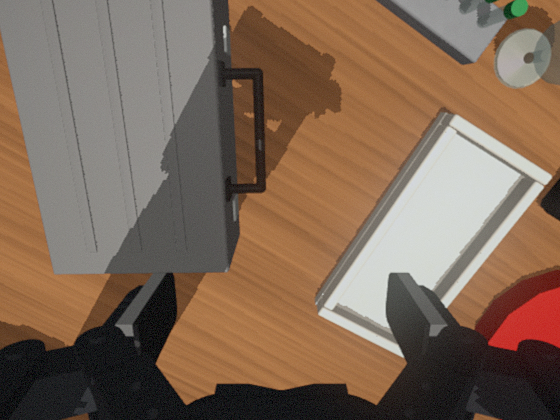

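Handle bar runs from (258,72) to (262,190) px; lid top corners at (228,270) and (54,272).

```bash
python3 - <<'E'
from h import *
np.set_printoptions(precision=4,suppress=True)
d=np.load("w1.npz"); c=(d["A"],d["C"])
b=ray("wrist",[(257.5,72),(262,189)],.085,c); e=ray("wrist",[(228,270),(54,272),(208,0)],.11,c)
print(b,b.mean(0),e)
f=lambda v:np.degrees(np.arctan2(v[1],v[0]))
print(f(b[0]-b[1]),np.linalg.norm(b[0]-b[1]),f(e[1]-e[0]),np.linalg.norm(e[1]-e[0]),f(e[2]-e[0]))
y=np.radians(f(b[1]-b[0])); 
for yaw in (np.radians(f(b[0]-b[1])+90),np.radians(f(e[1]-e[0]))):
    ex=np.array([np.cos(yaw),np.sin(yaw)]); ey=np.array([-ex[1],ex[0]])
    print(np.degrees(yaw),"centre by bar",b.mean(0)[:2]+.125*ex,"by corner",e[0,:2]+.09*ex-.138*ey,e[1,:2]-.09*ex-.138*ey, get_state()["eef_pos"])
E
```

```text
[[0.6162 0.1894 0.085 ]
 [0.5225 0.1279 0.085 ]] [0.5693 0.1586 0.085 ] [[0.4372 0.1154 0.11  ]
 [0.3407 0.2653 0.11  ]
 [0.6415 0.2501 0.11  ]]
33.29128447959164 0.11209658208440439 122.75904774320044 0.17817245524807512 33.38618054689191
123.29128447959164 centre by bar [0.5007 0.2631] by corner [0.5031 0.2664] [0.5055 0.2658] [0.5445 0.1183 0.3008]
122.75904774320044 centre by bar [0.5017 0.2638] by corner [0.5045 0.2658] [0.5055 0.2643] [0.5445 0.1183 0.3008]
```

```bash
python3 -m jog '{"travel":[[12,20,0],[13.5,21,0],[0,0,-40],[0,0,-40],[0,0,-40]],"dr":[[0,0,1.1],[0,0,0],[0,0,0],[0,0,0],[0,0,0]],"jaw":[177,177,177,177,177]}' 30
python3 -m jog '{"travel":[[0,0,-35],[0,0,0],[0,0,0]],"dr":[[0,0,0],[0,0,0],[0,0,0]],"jaw":[177,177,177]}'; python3 - <<'E'
from h import *
im=read_camera("wrist"); cv2.imwrite("pics/w2.png",im[:,:,::-1])
E
```

```text
time: 2.65
eef_pos: [0.5713, 0.1572, 0.1806]
tcp_rot: [0.959, 0.282, 0.001, 0.0]
contact_force: [-0.4, 0.1, -0.3]
opening: 0.309
time: 2.9
eef_pos: [0.5691, 0.157, 0.1442]
tcp_rot: [0.959, 0.282, -0.003, -0.0]
contact_force: [0.1, 0.1, 0.5]
opening: 0.309
```

View pics/w2.png

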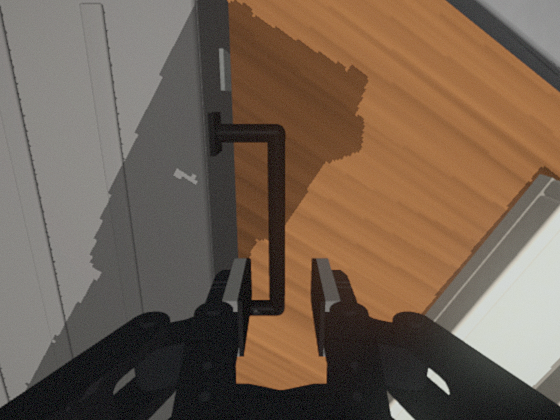

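Bar (column ~279) is centred between the fingers (240 / 320). Descend and grip.

```bash
python3 -m jog '{"travel":[[0.5,2,-39],[0,0,-39],[0,0,0],[0,0,0]],"dr":[[0,0,0],[0,0,0],[0,0,0],[0,0,0]],"jaw":[177,177,177,177]}' 30
python3 -m jog '{"travel":[[0,0,0],[0,0,0],[0,0,0],[0,0,0],[0,0,0]],"dr":[[0,0,0],[0,0,0],[0,0,0],[0,0,0],[0,0,0]],"jaw":[255,255,255,255,255]}' 30
python3 - <<'E'
import numpy as np
from h import *
s=get_state();print(s["eef_pos"],s["contact_force"],s["wrist_torque"])
yaw=np.radians(123.1);ex=np.array([np.cos(yaw),np.sin(yaw)])
p=lambda a:np.array([*(ex*1000*(-.215*np.cos(a)+.03*np.sin(a))),1000*(.215*np.sin(a)+.03*np.cos(a))])
A=np.linspace(0,1.82,16)
for a,b in zip(A,A[1:]): print(round(b,2),(p(b)-p(a)).round(1), (p(b)-p(0)).round(1))
E
```

```text
time: 3.28
eef_pos: [0.5727, 0.1603, 0.0706]
tcp_rot: [0.959, 0.283, 0.001, 0.0]
contact_force: [-0.3, -0.5, 0.1]
opening: 0.315
time: 3.7
eef_pos: [0.572, 0.1622, 0.0717]
tcp_rot: [0.959, 0.283, 0.002, -0.001]
contact_force: [-1.9, 4.3, 4.6]
opening: 0.101
[0.57197643 0.16220416 0.07173331] [-1.94846092  4.26336011  4.61827889] [ 0.77123735  0.48485165 -0.01534785]
0.12 [-2.8  4.4 25.8] [-2.8  4.4 25.8]
0.24 [-4.5  7.  25. ] [-7.4 11.3 50.8]
0.36 [-6.1  9.4 23.8] [-13.5  20.7  74.6]
0.49 [-7.7 11.8 22.3] [-21.2  32.5  96.8]
0.61 [-9.1 13.9 20.4] [-30.3  46.5 117.2]
0.73 [-10.4  15.9  18.2] [-40.7  62.4 135.5]
0.85 [-11.5  17.6  15.8] [-52.2  80.  151.2]
0.97 [-12.5  19.1  13.1] [-64.6  99.1 164.4]
1.09 [-13.2  20.3  10.3] [-77.9 119.4 174.6]
1.21 [-13.8  21.2   7.3] [-91.7 140.6 181.9]
1.33 [-14.2  21.8   4.1] [-105.9  162.4  186.1]
1.46 [-14.4  22.    1. ] [-120.2  184.4  187. ]
1.58 [-14.3  22.   -2.2] [-134.6  206.4  184.8]
1.7 [-14.1  21.6  -5.4] [-148.6  228.   179.4]
1.82 [-13.6  20.9  -8.5] [-162.2  248.9  171. ]
```

```bash
python3 -m jog '{"travel":[[-1.2,1.8,13],[-1.6,2.6,12.8],[-4.5,7,25],[-6.1,9.4,23.8]],"dr":[[0,0,0],[0,0,0],[0,0,0],[0,0,0]],"jaw":[255,255,255,255]}' 30
python3 -m jog '{"travel":[[-7.7,11.8,22.3],[-9.1,13.9,20.4],[-10.4,15.9,18.2],[0,0,0]],"dr":[[0,0,0],[0,0,0],[0,0,0],[0,0,0]],"jaw":[255,255,255,255]}'
```

```text
time: 4.03
eef_pos: [0.5593, 0.1817, 0.1452]
tcp_rot: [0.959, 0.283, 0.003, 0.0]
contact_force: [4.2, 4.6, -3.9]
opening: 0.104
time: 4.37
eef_pos: [0.5317, 0.225, 0.2107]
tcp_rot: [0.959, 0.284, 0.005, 0.001]
contact_force: [2.7, -2.3, 2.3]
opening: 0.1
```

```bash
python3 -m jog '{"travel":[[-11.5,17.6,15.8],[-12.5,19.1,13.1],[-13.2,20.3,10.3],[-13.8,21.2,7.3]],"dr":[[0,0,0],[0,0,0],[0,0,0],[0,0,0]],"jaw":[255,255,255,255]}' 30
python3 -m jog '{"travel":[[-14.2,21.8,4.1],[-14.4,22,1],[-14.3,22,-2.2],[0,0,0]],"dr":[[0,0,0],[0,0,0],[0,0,0],[0,0,0]],"jaw":[255,255,255,255]}'
python3 -m jog '{"travel":[[-14.1,21.6,-5.4],[-9,14,-5],[0,0,0]],"dr":[[0,0,0],[0,0,0],[0,0,0]],"jaw":[255,255,255]}'
```

```text
time: 4.7
eef_pos: [0.4827, 0.3007, 0.256]
tcp_rot: [0.959, 0.282, 0.006, 0.002]
contact_force: [4.0, 0.0, 4.3]
opening: 0.093
time: 5.03
eef_pos: [0.437, 0.3714, 0.2574]
tcp_rot: [0.959, 0.284, 0.005, -0.003]
contact_force: [1.7, 3.5, 6.8]
opening: 0.098
time: 5.28
eef_pos: [0.4143, 0.4065, 0.246]
tcp_rot: [0.959, 0.284, 0.005, -0.003]
contact_force: [1.7, 6.1, 6.2]
opening: 0.104
```

```bash
python3 -m jog '{"travel":[[0,0,0],[0,0,0],[0,0,30],[0,0,35],[0,0,35]],"dr":[[0,0,0],[0,0,0],[0,0,0],[0,0,0],[0,0,0]],"jaw":[170,170,170,170,170]}' 30
python3 -m jog '{"travel":[[22,-22,0],[30,-28,0],[35,-30,0],[38,-32,0],[0,0,0]],"dr":[[0,0,0],[0,0,0],[0,0,0],[0,0,0],[0,0,0]],"jaw":[80,80,80,80,80]}' 30
python3 - <<'E'
from h import *
A,C=wcam(); im=read_camera("wrist"); cv2.imwrite("pics/w3.png",im[:,:,::-1]); np.savez("w3.npz",A=A,C=C)
cv2.imwrite("pics/s3.png",read_camera("scene")[:,:,::-1])
E
```

```text
time: 5.7
eef_pos: [0.4128, 0.4011, 0.342]
tcp_rot: [0.959, 0.283, -0.002, 0.001]
contact_force: [-0.3, 0.1, 0.5]
opening: 0.338
time: 6.12
eef_pos: [0.533, 0.2926, 0.3414]
tcp_rot: [0.96, 0.279, -0.001, 0.002]
contact_force: [-0.3, 0.5, 0.3]
opening: 0.69
```

View pics/w3.png

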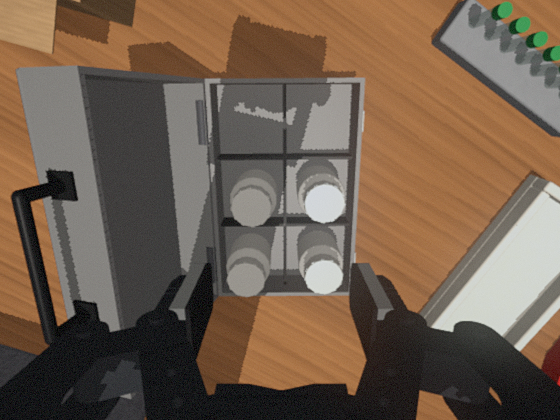

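View pics/s3.png

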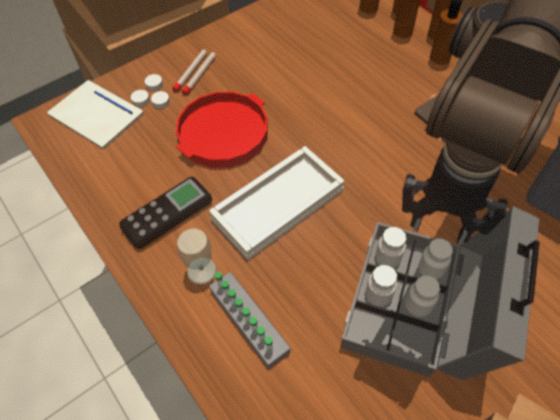

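Four jars, caps at wrist px about (325,203), (325,276), (251,207), (247,278); two far cells empty, lid stays open. Now the exact caps and tray centre.

```bash
python3 - <<'E'
from h import *
np.set_printoptions(precision=4,suppress=True)
d=np.load("w3.npz"); c=(d["A"],d["C"])
g=cv2.medianBlur(cv2.cvtColor(cv2.imread("pics/w3.png"),cv2.COLOR_BGR2GRAY),3)
h=cv2.HoughCircles(g,cv2.HOUGH_GRADIENT,1,40,param1=80,param2=12,minRadius=18,maxRadius=24)[0]
h=h[(h[:,0]>215)&(h[:,0]<355)&(h[:,1]>160)&(h[:,1]<300)]
P=ray("wrist",h[:,:2],.092,c); yaw=np.radians(123.1);ex=np.array([np.cos(yaw),np.sin(yaw)]);ey=np.array([-ex[1],ex[0]])
for a,p in zip(h,P): q=p[:2]-[.503,.265]; print(a,p, "case",q@ex,q@ey)
print("hand",ray("wrist",[(325,203),(325,276),(251,207),(247,278)],.092,c))
im=cv2.imread("pics/s3.png"); H,S,V=cv2.split(cv2.cvtColor(im,cv2.COLOR_BGR2HSV))
m=(((H<6)|(H>172))&(S>180)&(V>80)).astype(np.uint8); m[:,290:]=0
k=max(cv2.findContours(m,0,2)[0],key=cv2.contourArea)[:,0]; print(k.min(0),k.max(0))
# upper rim arc (far from camera): rim top; fit with known circle
R=ray("scene",k,.035)[:,:2]; Rb=ray("scene",k,.0)[:,:2]
from scipy.optimize import least_squares
hull=cv2.convexHull(k)[:,0]; 
up=k[k[:,1]<125]; U=ray("scene",up,.035)[:,:2]
print(least_squares(lambda p:np.hypot(*(U-p).T)-.113,[.54,-.33],loss="soft_l1",f_scale=.003).x)
print("extents x,y rim",R.min(0),R.max(0))
E
```

```text
[252.5 200.5  23.4] [0.4862 0.2986 0.092 ] case 0.03733608253426196 -0.004341043525514267
[246.5 275.5  19.4] [0.4017 0.2561 0.092 ] case 0.0478480575482554 0.08972895558392736
[319.5 194.5  21.2] [0.5326 0.2386 0.092 ] case -0.03826744472766382 -0.010421665234503023
[322.5 272.5  20. ] [0.4541 0.1807 0.092 ] case -0.04390854920695744 0.08694174536037494
hand [[0.5277 0.2277 0.092 ]
 [0.4519 0.1755 0.092 ]
 [0.4788 0.2961 0.092 ]
 [0.3991 0.2538 0.092 ]]
[176  91] [267 167]
[ 0.5257 -0.3533]
extents x,y rim [ 0.399  -0.4677] [ 0.6583 -0.2144]
```

```bash
cat >> h.py <<'E'
def weigh(n=10):
    F=[]
    for _ in range(n): read_camera("side"); F.append(get_state()["contact_force"])
    F=np.array(F); s=get_state(); print("F",F.mean(0).round(2),"sd",F.std(0).round(2),"pos",s["eef_pos"].round(4),"open",round(s["opening"],3),"t",s["time"])
E
python3 - <<'E'
from h import *
np.set_printoptions(precision=4,suppress=True)
print(ray("scene",[(394,237),(382,277),(439,247),(427,288)],.092))
print("ears",ray("scene",[(263,100),(181,154)],.033))
weigh()
E
```

```text
[[0.4503 0.1787 0.092 ]
 [0.5324 0.2295 0.092 ]
 [0.3953 0.252  0.092 ]
 [0.4804 0.3003 0.092 ]]
ears [[ 0.3959 -0.3533  0.033 ]
 [ 0.6617 -0.3311  0.033 ]]
F [ 0.06  0.28 -0.07] sd [0.38 0.25 0.34] pos [0.5283 0.2993 0.343 ] open 0.687 t 6.7167
```

```bash
python3 -m jog '{"travel":[[1,-35,0],[1.5,-34.5,0],[0,0,-40],[0,0,-40],[0,0,-40]],"dr":[[0,0,0],[0,0,0],[0,0,0],[0,0,0],[0,0,0]],"jaw":[60,60,60,60,60]}' 40
python3 -m jog '{"travel":[[0,0,-40],[0,0,-40],[0,0,0],[0,0,0]],"dr":[[0,0,0],[0,0,0],[0,0,0],[0,0,0]],"jaw":[60,60,60,60]}'
python3 - <<'E'
from h import *
im=read_camera("wrist"); cv2.imwrite("pics/w4.png",im[:,:,::-1])
E
```

```text
time: 7.13
eef_pos: [0.5318, 0.229, 0.2229]
tcp_rot: [0.959, 0.283, 0.002, 0.0]
contact_force: [0.2, 0.5, 0.0]
opening: 0.764
time: 7.47
eef_pos: [0.5295, 0.2291, 0.1408]
tcp_rot: [0.959, 0.283, -0.003, -0.0]
contact_force: [0.8, 0.4, 0.1]
opening: 0.766
```

View pics/w4.png

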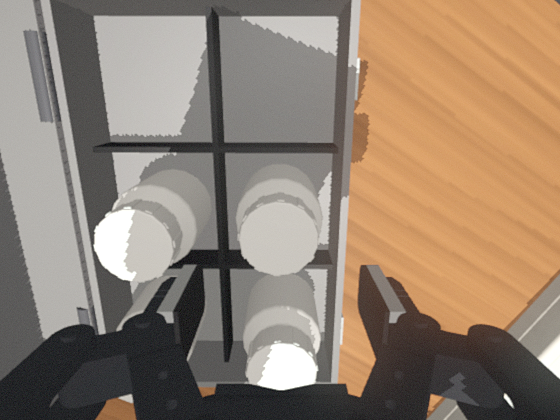

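Target cap at (279,237): centred laterally and (by the ray) within 1 mm along tool x. Descend, grip, lift, weigh.

```bash
python3 -m jog '{"travel":[[0,0,-40],[0,0,-36],[0,0,0]],"dr":[[0,0,0],[0,0,0],[0,0,0]],"jaw":[60,60,60]}' 50
python3 -m jog '{"travel":[[0,0,0],[0,0,0],[0,0,0],[0,0,0],[0,0,0]],"dr":[[0,0,0],[0,0,0],[0,0,0],[0,0,0],[0,0,0]],"jaw":[255,255,255,255,255]}' 50
python3 -m jog '{"travel":[[0,0,20],[0,0,35],[0,0,35],[0,0,35],[0,0,35]],"dr":[[0,0,0],[0,0,0],[0,0,0],[0,0,0],[0,0,0]],"jaw":[255,255,255,255,255]}' 50
python3 -m jog '{"travel":[[0,0,0],[0,0,0],[0,0,0]],"dr":[[0,0,0],[0,0,0],[0,0,0]],"jaw":[255,255,255]}'
python3 -c "
from h import *
weigh()"
```

```text
time: 7.77
eef_pos: [0.529, 0.2288, 0.0638]
tcp_rot: [0.959, 0.283, -0.003, -0.0]
contact_force: [-1.3, -0.0, -2.1]
opening: 0.76
time: 8.18
eef_pos: [0.5339, 0.23, 0.0707]
tcp_rot: [0.959, 0.283, 0.003, 0.0]
contact_force: [-0.7, 0.4, 7.3]
opening: 0.522
time: 8.6
eef_pos: [0.5308, 0.2292, 0.2289]
tcp_rot: [0.959, 0.283, 0.0, 0.0]
contact_force: [-0.0, -0.0, -1.1]
opening: 0.518
time: 8.85
eef_pos: [0.5307, 0.2291, 0.2264]
tcp_rot: [0.959, 0.283, -0.0, -0.0]
contact_force: [0.1, -1.0, -2.5]
opening: 0.52
F [ 0.09  0.21 -2.2 ] sd [0.38 0.56 0.43] pos [0.5312 0.2293 0.2264] open 0.516 t 9.35
```

Jar 1: 2.1 N, so full. To the foam tray.

```bash
python3 -m jog '{"travel":[[13.2,-33.8,0],[13.2,-33.8,0],[13.2,-33.8,0],[13.2,-33.8,0],[13.2,-33.8,0]],"dr":[[0,0,-6.6],[0,0,-6.6],[0,0,-6.6],[0,0,-6.6],[0,0,-6.6]],"jaw":[255,255,255,255,255]}' 50
python3 -m jog '{"travel":[[13.2,-33.8,0],[13.2,-33.8,0],[13.2,-33.8,0],[13.2,-33.8,0],[0,0,-40]],"dr":[[0,0,0],[0,0,0],[0,0,0],[0,0,0],[0,0,0]],"jaw":[255,255,255,255,255]}'
python3 -m jog '{"travel":[[0,0,-40],[0,0,-35],[0,0,0],[0,0,-15],[0,0,-10]],"dr":[[0,0,0],[0,0,0],[0,0,0],[0,0,0],[0,0,0]],"jaw":[255,255,255,255,255]}'
python3 -m jog '{"travel":[[0,0,0],[0,0,0]],"dr":[[0,0,0],[0,0,0]],"jaw":[255,255]}'
```

```text
time: 9.77
eef_pos: [0.5977, 0.0588, 0.227]
tcp_rot: [1.0, -0.004, 0.0, -0.0]
contact_force: [0.7, -0.3, -2.8]
opening: 0.52
time: 10.18
eef_pos: [0.6576, -0.0831, 0.1971]
tcp_rot: [1.0, -0.004, 0.01, 0.004]
contact_force: [2.2, -0.5, -0.2]
opening: 0.522
time: 10.6
eef_pos: [0.6517, -0.0752, 0.0882]
tcp_rot: [1.0, -0.001, 0.002, 0.001]
contact_force: [0.7, 0.1, -1.3]
opening: 0.521
time: 10.77
eef_pos: [0.651, -0.0749, 0.0884]
tcp_rot: [1.0, -0.001, 0.001, 0.0]
contact_force: [-0.7, 0.0, -1.1]
opening: 0.521
```

```bash
python3 -m jog '{"travel":[[0,0,-3],[0,0,-2],[0,0,0]],"dr":[[0,0,0],[0,0,0],[0,0,0]],"jaw":[255,255,255]}'
python3 -m jog '{"travel":[[0,0,-2],[0,0,0],[0,0,0]],"dr":[[0,0,0],[0,0,0],[0,0,0]],"jaw":[255,255,255]}'
```

```text
time: 11.02
eef_pos: [0.6505, -0.0749, 0.0826]
tcp_rot: [1.0, -0.001, 0.001, 0.0]
contact_force: [-0.3, -1.1, -2.3]
opening: 0.517
time: 11.27
eef_pos: [0.6501, -0.0749, 0.08]
tcp_rot: [1.0, -0.001, 0.0, 0.0]
contact_force: [-0.1, 0.3, -1.8]
opening: 0.523
```

```bash
python3 -m jog '{"travel":[[0,0,-2],[0,0,0],[0,0,0]],"dr":[[0,0,0],[0,0,0],[0,0,0]],"jaw":[255,255,255]}'
python3 -m jog '{"travel":[[0,0,-2],[0,0,0],[0,0,0]],"dr":[[0,0,0],[0,0,0],[0,0,0]],"jaw":[255,255,255]}'
python3 -m jog '{"travel":[[0,0,-2],[0,0,0],[0,0,0]],"dr":[[0,0,0],[0,0,0],[0,0,0]],"jaw":[255,255,255]}'
```

```text
time: 11.52
eef_pos: [0.6508, -0.0749, 0.0798]
tcp_rot: [1.0, -0.001, 0.001, 0.0]
contact_force: [-2.3, 1.2, 6.4]
opening: 0.52
time: 11.77
eef_pos: [0.6513, -0.0749, 0.0798]
tcp_rot: [1.0, -0.001, 0.001, 0.0]
contact_force: [-4.6, 1.8, 12.4]
opening: 0.521
time: 12.02
eef_pos: [0.6518, -0.0749, 0.0799]
tcp_rot: [1.0, -0.001, 0.001, 0.0]
contact_force: [-6.7, 3.9, 18.6]
opening: 0.522
```

```bash
python3 -m jog '{"travel":[[0,0,6],[0,0,0],[0,0,0],[0,0,0]],"dr":[[0,0,0],[0,0,0],[0,0,0],[0,0,0]],"jaw":[255,120,70,60]}'
python3 -m jog '{"travel":[[0,0,30],[0,0,40],[0,0,40],[0,0,37],[-22,28,0]],"dr":[[0,0,0],[0,0,0],[0,0,0],[0,0,0],[0,0,6.6]],"jaw":[60,60,60,60,60]}'
python3 -m jog '{"travel":[[-22,28,0],[-22,28,0],[-22,28,0],[-22,28,0],[-22,28,0]],"dr":[[0,0,6.6],[0,0,6.6],[0,0,6.6],[0,0,6.6],[0,0,0]],"jaw":[60,60,60,60,60]}'
python3 -m jog '{"travel":[[-22,28,0],[-22,28,0],[-24,29,0],[0,0,0],[0,0,0]],"dr":[[0,0,0],[0,0,0],[0,0,0],[0,0,0],[0,0,0]],"jaw":[60,60,60,60,60]}'
python3 - <<'E'
from h import *
weigh(6)
A,C=wcam(); im=read_camera("wrist"); cv2.imwrite("pics/w5.png",im[:,:,::-1])
# where J1 (.451,.177), J3, J4 are expected
K=np.array(camera_info("wrist")["K"])
for X in ((.451,.177,.092),(.397,.253,.092),(.480,.299,.092)):
    p=K@(A.T@(np.array(X)-C)); print(p[:2]/p[2])
E
```

```text
time: 12.35
eef_pos: [0.6499, -0.0749, 0.0792]
tcp_rot: [1.0, -0.001, -0.0, -0.0]
contact_force: [0.0, -0.3, -1.0]
opening: 0.76
time: 12.77
eef_pos: [0.6347, -0.0516, 0.2373]
tcp_rot: [0.998, 0.055, 0.009, 0.004]
contact_force: [-0.2, 0.3, 1.5]
opening: 0.767
time: 13.18
eef_pos: [0.5167, 0.0941, 0.2261]
tcp_rot: [0.959, 0.285, -0.0, -0.0]
contact_force: [0.1, -0.2, -0.8]
opening: 0.766
time: 13.6
eef_pos: [0.449, 0.1792, 0.2264]
tcp_rot: [0.959, 0.285, -0.0, 0.0]
contact_force: [0.5, -0.4, -0.1]
opening: 0.764
F [ 0.09  0.16 -0.15] sd [0.35 0.71 0.23] pos [0.4509 0.1771 0.2267] open 0.764 t 13.9
[280.04170003 196.55333496]
[163.56773049 201.69614081]
[159.61691491  75.56366014]
```

View pics/w5.png

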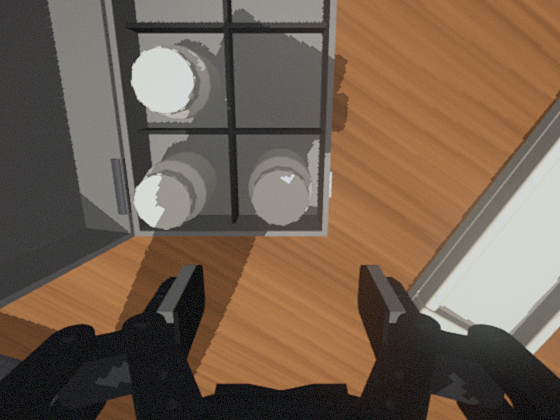

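Caps at (280,195), (164,200), (163,80) match predictions within about 5 px (~2 mm). Pick this one.

```bash
python3 -m jog '{"travel":[[0,0,-40],[0,0,-40],[0,0,-40],[0,0,-36],[0,0,0]],"dr":[[0,0,0],[0,0,0],[0,0,0],[0,0,0],[0,0,0]],"jaw":[60,60,60,60,60]}' 50
python3 -m jog '{"travel":[[0,0,0],[0,0,0],[0,0,0],[0,0,0],[0,0,0]],"dr":[[0,0,0],[0,0,0],[0,0,0],[0,0,0],[0,0,0]],"jaw":[255,255,255,255,255]}' 50
python3 -m jog '{"travel":[[0,0,16],[0,0,35],[0,0,35],[0,0,35],[0,0,35]],"dr":[[0,0,0],[0,0,0],[0,0,0],[0,0,0],[0,0,0]],"jaw":[255,255,255,255,255]}' 50
python3 -m jog '{"travel":[[0,0,0],[0,0,0],[0,0,0]],"dr":[[0,0,0],[0,0,0],[0,0,0]],"jaw":[255,255,255]}'
python3 -c "
from h import *
weigh()"
```

```text
time: 14.37
eef_pos: [0.4441, 0.1763, 0.0631]
tcp_rot: [0.959, 0.282, -0.008, -0.001]
contact_force: [-1.9, -0.1, -0.5]
opening: 0.771
time: 14.78
eef_pos: [0.4516, 0.1784, 0.0731]
tcp_rot: [0.959, 0.283, 0.002, 0.0]
contact_force: [0.3, -0.1, -0.1]
opening: 0.517
time: 15.2
eef_pos: [0.4499, 0.1782, 0.2297]
tcp_rot: [0.959, 0.283, 0.001, 0.0]
contact_force: [0.7, 0.3, -0.6]
opening: 0.516
time: 15.45
eef_pos: [0.4499, 0.1781, 0.2272]
tcp_rot: [0.959, 0.283, 0.0, 0.0]
contact_force: [-0.2, 0.0, -1.0]
opening: 0.518
F [ 0.18  0.05 -0.34] sd [0.58 0.41 0.47] pos [0.4499 0.1781 0.2264] open 0.52 t 15.95
```

Jar 2: about 0.25 N, so empty. To the round tray.

```bash
python3 -m jog '{"travel":[[9,-36,0],[9.4,-38,0],[9.4,-38,0],[9.4,-38,0],[9.4,-38,0]],"dr":[[0,0,0],[0,0,0],[0,0,0],[0,0,0],[0,0,0]],"jaw":[255,255,255,255,255]}' 50
python3 -m jog '{"travel":[[9.4,-38,0],[9.4,-38,0],[9.4,-38,0],[9.4,-38,0],[9.4,-38,0]],"dr":[[0,0,0],[0,0,0],[0,0,0],[0,0,0],[0,0,0]],"jaw":[255,255,255,255,255]}'
python3 -m jog '{"travel":[[9.4,-38,0],[9.4,-38,0],[9.4,-41,0],[0,0,0],[0,0,0]],"dr":[[0,0,0],[0,0,0],[0,0,0],[0,0,0],[0,0,0]],"jaw":[255,255,255,255,255]}'
python3 - <<'E'
from h import *
A,C=wcam(); im=read_camera("wrist"); cv2.imwrite("pics/w6.png",im[:,:,::-1]); np.savez("w6.npz",A=A,C=C)
H,S,V=cv2.split(cv2.cvtColor(im,cv2.COLOR_RGB2HSV)); m=(((H<6)|(H>172))&(S>170)&(V>70)).astype(np.uint8)
k=max(cv2.findContours(m,0,2)[0],key=cv2.contourArea)[:,0]; print(k.min(0),k.max(0))
E
```

```text
time: 16.37
eef_pos: [0.4968, -0.0116, 0.227]
tcp_rot: [0.959, 0.283, 0.0, 0.0]
contact_force: [1.2, 0.6, -0.8]
opening: 0.514
time: 16.78
eef_pos: [0.5438, -0.202, 0.2267]
tcp_rot: [0.959, 0.283, 0.0, -0.0]
contact_force: [-0.7, -0.0, 0.0]
opening: 0.524
time: 17.2
eef_pos: [0.5715, -0.3186, 0.2257]
tcp_rot: [0.96, 0.281, -0.0, -0.001]
contact_force: [-0.3, 0.8, -0.1]
opening: 0.516
[170 101] [353 283]
```

View pics/w6.png

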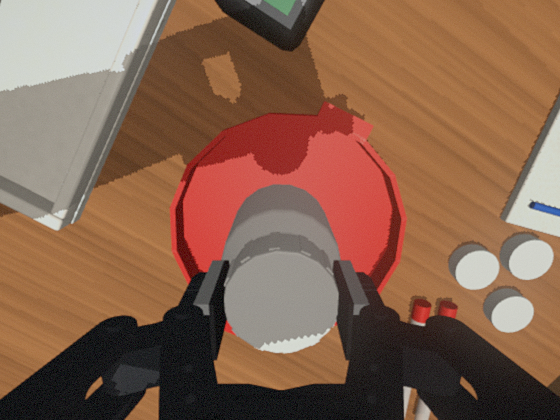

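Red rim visible: left (172,215), right (405,218), top (275,112), upper left (205,150).

```bash
python3 - <<'E'
from h import *
from scipy.optimize import least_squares
d=np.load("w6.npz"); P=ray("wrist",[(172,215),(405,218),(275,112),(183,180),(205,150),(378,152),(395,180),(238,123)],.035,(d["A"],d["C"]))[:,:2]
r=least_squares(lambda p:np.hypot(*(P-p).T)-.113,[.53,-.34]); print(r.x,(r.fun*1000).round(1))
E
```

```text
[ 0.53372067 -0.35271399] [ 1.9  1.1  1.  -0.5 -1.9 -0.2 -0.6  0.6]
```

```bash
python3 -m jog '{"travel":[[5,-9,-35],[0,0,-40],[0,0,-40],[0,0,-26],[0,0,-10]],"dr":[[0,0,0],[0,0,0],[0,0,0],[0,0,0],[0,0,0]],"jaw":[255,255,255,255,255]}' 50
python3 -m jog '{"travel":[[0,0,-2],[0,0,0],[0,0,0]],"dr":[[0,0,0],[0,0,0],[0,0,0]],"jaw":[255,255,255]}'
python3 -m jog '{"travel":[[0,0,-2],[0,0,0],[0,0,0]],"dr":[[0,0,0],[0,0,0],[0,0,0]],"jaw":[255,255,255]}'
```

```text
time: 17.67
eef_pos: [0.5736, -0.321, 0.0716]
tcp_rot: [0.959, 0.284, -0.004, -0.005]
contact_force: [-9.5, 6.6, 30.1]
opening: 0.519
time: 17.92
eef_pos: [0.5777, -0.3251, 0.0754]
tcp_rot: [0.959, 0.284, 0.001, 0.001]
contact_force: [1.1, 0.3, 0.8]
opening: 0.516
time: 18.17
eef_pos: [0.577, -0.3255, 0.0725]
tcp_rot: [0.959, 0.283, 0.0, 0.0]
contact_force: [0.3, 0.2, -0.4]
opening: 0.516
```

```bash
python3 -m jog '{"travel":[[0,0,-2],[0,0,0],[0,0,0]],"dr":[[0,0,0],[0,0,0],[0,0,0]],"jaw":[255,255,255]}'
python3 -m jog '{"travel":[[0,0,-1],[0,0,0],[0,0,0]],"dr":[[0,0,0],[0,0,0],[0,0,0]],"jaw":[255,255,255]}'
```

```text
time: 18.42
eef_pos: [0.5773, -0.3258, 0.0722]
tcp_rot: [0.959, 0.283, 0.0, 0.0]
contact_force: [-1.7, 1.3, 7.2]
opening: 0.518
time: 18.67
eef_pos: [0.5774, -0.3259, 0.0721]
tcp_rot: [0.959, 0.283, 0.0, 0.0]
contact_force: [-2.8, 2.0, 10.0]
opening: 0.522
```

```bash
python3 -m jog '{"travel":[[0,0,4],[0,0,0],[0,0,0],[0,0,30],[0,0,40]],"dr":[[0,0,0],[0,0,0],[0,0,0],[0,0,0],[0,0,0]],"jaw":[200,70,60,60,60]}'
python3 -m jog '{"travel":[[0,0,40],[-6,20,37],[-12,38.6,0],[-12,38.6,0],[-12,38.6,0]],"dr":[[0,0,0],[0,0,0],[0,0,0],[0,0,0],[0,0,0]],"jaw":[60,60,60,60,60]}'
python3 -m jog '{"travel":[[-12,38.6,0],[-12,38.6,0],[-12,38.6,0],[-12,38.6,0],[-12,38.6,0]],"dr":[[0,0,0],[0,0,0],[0,0,0],[0,0,0],[0,0,0]],"jaw":[60,60,60,60,60]}'
python3 -m jog '{"travel":[[-12,38.6,0],[-12,38.6,0],[-12,38.6,0],[-12,38.6,0],[-12,38.6,0]],"dr":[[0,0,0],[0,0,0],[0,0,0],[0,0,0],[0,0,0]],"jaw":[60,60,60,60,60]}'
python3 -m jog '{"travel":[[-12,38.6,0],[-6,18.6,0],[0,0,0],[0,0,0]],"dr":[[0,0,0],[0,0,0],[0,0,0],[0,0,0]],"jaw":[60,60,60,60]}'
python3 - <<'E'
from h import *
A,C=wcam(); im=read_camera("wrist"); cv2.imwrite("pics/w7.png",im[:,:,::-1])
K=np.array(camera_info("wrist")["K"])
for X in ((.397,.253,.092),(.480,.299,.092)):
    p=K@(A.T@(np.array(X)-C)); print(p[:2]/p[2])
weigh(4)
cv2.imwrite("pics/s7.png",read_camera("scene")[:,:,::-1])
a=np.hstack([cv2.resize(cv2.imread("pics/w7.png"),(400,300)),cv2.resize(cv2.imread("pics/s7.png"),(400,300))]); cv2.imwrite("pics/c7.png",a)
E
```

```text
time: 19.08
eef_pos: [0.5737, -0.3233, 0.1373]
tcp_rot: [0.959, 0.283, -0.003, -0.005]
contact_force: [0.2, -0.2, -0.8]
opening: 0.767
time: 19.5
eef_pos: [0.5345, -0.1893, 0.2197]
tcp_rot: [0.959, 0.282, 0.001, 0.0]
contact_force: [0.3, -0.0, -0.0]
opening: 0.765
time: 19.92
eef_pos: [0.4738, 0.0045, 0.2187]
tcp_rot: [0.959, 0.283, -0.0, -0.0]
contact_force: [0.9, 0.5, 0.1]
opening: 0.764
time: 20.33
eef_pos: [0.4138, 0.1975, 0.2189]
tcp_rot: [0.959, 0.283, 0.0, 0.0]
contact_force: [0.7, -0.7, 0.4]
opening: 0.769
time: 20.67
eef_pos: [0.3963, 0.2538, 0.2187]
tcp_rot: [0.959, 0.284, -0.0, 0.0]
contact_force: [0.7, -1.2, -0.4]
opening: 0.763
[281.06695051 199.03703578]
[290.73466809  68.16727951]
F [ 0.15 -0.1   0.07] sd [0.35 0.59 0.12] pos [0.3974 0.2521 0.219 ] open 0.766 t 20.9167
```

View pics/c7.png

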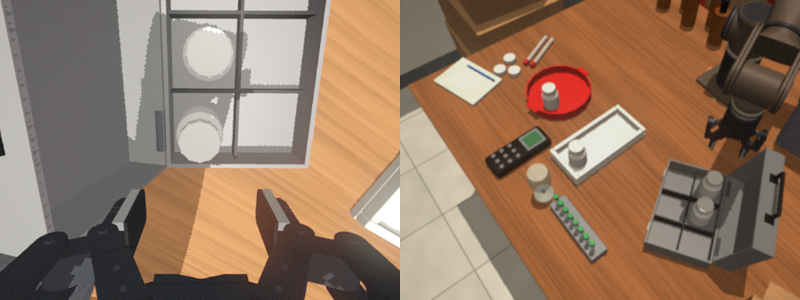

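The next cap at full-res (279,197) matches the prediction, and both placed jars stand upright in their trays. Pick.

```bash
python3 -m jog '{"travel":[[0,0,-40],[0,0,-40],[0,0,-40],[0,0,-20],[0,0,-8]],"dr":[[0,0,0],[0,0,0],[0,0,0],[0,0,0],[0,0,0]],"jaw":[60,60,60,60,60]}' 50
python3 -m jog '{"travel":[[0,0,0],[0,0,0],[0,0,0],[0,0,0],[0,0,0]],"dr":[[0,0,0],[0,0,0],[0,0,0],[0,0,0],[0,0,0]],"jaw":[255,255,255,255,255]}' 50
python3 -m jog '{"travel":[[0,0,16],[0,0,35],[0,0,35],[0,0,35],[0,0,35]],"dr":[[0,0,0],[0,0,0],[0,0,0],[0,0,0],[0,0,0]],"jaw":[255,255,255,255,255]}' 50
python3 -m jog '{"travel":[[0,0,0],[0,0,0],[0,0,0]],"dr":[[0,0,0],[0,0,0],[0,0,0]],"jaw":[255,255,255]}'
python3 -c "
from h import *
weigh()"
```

```text
time: 21.38
eef_pos: [0.3942, 0.2512, 0.067]
tcp_rot: [0.959, 0.282, -0.004, 0.0]
contact_force: [0.0, 0.0, 0.3]
opening: 0.762
time: 21.8
eef_pos: [0.3979, 0.2534, 0.0726]
tcp_rot: [0.959, 0.283, 0.001, -0.0]
contact_force: [-0.5, -0.9, -2.0]
opening: 0.521
time: 22.22
eef_pos: [0.3966, 0.253, 0.2294]
tcp_rot: [0.959, 0.283, 0.001, -0.0]
contact_force: [-0.5, 0.5, -2.1]
opening: 0.522
time: 22.47
eef_pos: [0.3964, 0.253, 0.2268]
tcp_rot: [0.959, 0.283, -0.0, 0.0]
contact_force: [-0.3, -0.6, -2.6]
opening: 0.519
F [ 0.24  0.27 -2.17] sd [0.25 0.56 0.48] pos [0.3968 0.253  0.2267] open 0.52 t 22.9667
```

Jar 3: 2.2 N, so full. To the other end of the foam tray.

```bash
python3 -m jog '{"travel":[[7,-37.6,0],[7.1,-37.6,0],[7.1,-37.6,0],[7.1,-37.6,0],[7.1,-37.6,0]],"dr":[[0,0,-6.6],[0,0,-6.6],[0,0,-6.6],[0,0,-6.6],[0,0,-6.6]],"jaw":[255,255,255,255,255]}' 50
python3 -m jog '{"travel":[[7.1,-37.6,0],[7.1,-37.6,0],[7.1,-37.6,0],[7.1,-37,0],[0,0,0]],"dr":[[0,0,0],[0,0,0],[0,0,0],[0,0,0],[0,0,0]],"jaw":[255,255,255,255,255]}'
python3 -m jog '{"travel":[[0,0,-40],[0,0,-40],[0,0,-30],[0,0,-15],[0,0,-8]],"dr":[[0,0,0],[0,0,0],[0,0,0],[0,0,0],[0,0,0]],"jaw":[255,255,255,255,255]}'
python3 -m jog '{"travel":[[0,0,-5],[0,0,-4],[0,0,-3],[0,0,0],[0,0,0]],"dr":[[0,0,0],[0,0,0],[0,0,0],[0,0,0],[0,0,0]],"jaw":[255,255,255,255,255]}'
python3 -m jog '{"travel":[[0,0,-2],[0,0,0],[0,0,0]],"dr":[[0,0,0],[0,0,0],[0,0,0]],"jaw":[255,255,255]}'
```

```text
time: 23.38
eef_pos: [0.4323, 0.0636, 0.2273]
tcp_rot: [1.0, -0.004, 0.0, -0.0]
contact_force: [1.0, -0.7, -1.9]
opening: 0.519
time: 23.8
eef_pos: [0.4617, -0.0905, 0.2276]
tcp_rot: [1.0, -0.004, 0.001, 0.002]
contact_force: [-0.2, -0.2, -1.5]
opening: 0.521
time: 24.22
eef_pos: [0.4585, -0.0835, 0.0908]
tcp_rot: [1.0, -0.001, -0.003, -0.001]
contact_force: [-1.5, -0.2, -1.3]
opening: 0.517
time: 24.63
eef_pos: [0.4615, -0.0849, 0.0832]
tcp_rot: [1.0, -0.001, 0.001, 0.0]
contact_force: [-0.1, 0.3, -2.9]
opening: 0.522
time: 24.88
eef_pos: [0.4612, -0.0849, 0.0807]
tcp_rot: [1.0, -0.001, 0.001, 0.0]
contact_force: [0.2, -0.2, -0.1]
opening: 0.52
```

```bash
python3 -m jog '{"travel":[[0,0,-2],[0,0,0],[0,0,0]],"dr":[[0,0,0],[0,0,0],[0,0,0]],"jaw":[255,255,255]}'
python3 -m jog '{"travel":[[0,0,1],[0,0,0],[0,0,0],[0,0,30],[0,0,40]],"dr":[[0,0,0],[0,0,0],[0,0,0],[0,0,0],[0,0,0]],"jaw":[200,70,60,60,60]}'
python3 -m jog '{"travel":[[0,0,40],[1,20,36],[2,38.4,0],[2,38.4,0],[2,38.4,0]],"dr":[[0,0,0],[0,0,0],[0,0,6.6],[0,0,6.6],[0,0,6.6]],"jaw":[60,60,60,60,60]}'
python3 -m jog '{"travel":[[2,38.4,0],[2,38.4,0],[2,38.4,0],[2,38.4,0],[2,38.4,0]],"dr":[[0,0,6.6],[0,0,6.6],[0,0,0],[0,0,0],[0,0,0]],"jaw":[60,60,60,60,60]}'
python3 -m jog '{"travel":[[2,38.4,0],[0,18.4,0],[0,0,0],[0,0,0]],"dr":[[0,0,0],[0,0,0],[0,0,0],[0,0,0]],"jaw":[60,60,60,60]}'
python3 - <<'E'
from h import *
A,C=wcam(); im=read_camera("wrist"); cv2.imwrite("pics/w8.png",im[:,:,::-1])
K=np.array(camera_info("wrist")["K"])
X=(.480,.299,.092); p=K@(A.T@(np.array(X)-C)); print(p[:2]/p[2])
weigh(4)
cv2.imwrite("pics/s8.png",read_camera("scene")[:,:,::-1])
a=np.hstack([cv2.resize(cv2.imread("pics/w8.png"),(400,300)),cv2.resize(cv2.imread("pics/s8.png"),(400,300))]); cv2.imwrite("pics/c8.png",a)
E
```

```text
time: 25.13
eef_pos: [0.4621, -0.0849, 0.0806]
tcp_rot: [1.0, -0.001, 0.001, 0.0]
contact_force: [-2.8, 3.1, 9.3]
opening: 0.519
time: 25.55
eef_pos: [0.4575, -0.0835, 0.1456]
tcp_rot: [1.0, -0.001, -0.005, -0.002]
contact_force: [0.3, -0.5, -0.3]
opening: 0.762
time: 25.97
eef_pos: [0.4681, 0.0515, 0.2263]
tcp_rot: [0.985, 0.173, 0.001, 0.0]
contact_force: [0.6, -0.4, 0.7]
opening: 0.761
time: 26.38
eef_pos: [0.4774, 0.2444, 0.2249]
tcp_rot: [0.959, 0.283, 0.0, 0.0]
contact_force: [-0.1, -0.3, 0.7]
opening: 0.764
time: 26.72
eef_pos: [0.4793, 0.2999, 0.2245]
tcp_rot: [0.959, 0.284, -0.001, 0.0]
contact_force: [-0.1, -0.3, -0.2]
opening: 0.764
[281.14006787 197.09282933]
F [0.02 0.04 0.35] sd [0.38 0.46 0.17] pos [0.4799 0.2981 0.2251] open 0.76 t 26.9667
```

View pics/c8.png

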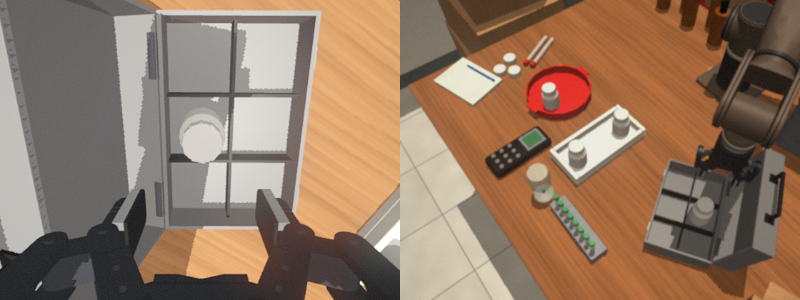

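Last cap at about (283,194), predicted (281,197); placed jars all stand. Pick.

```bash
python3 -m jog '{"travel":[[2,1,-40],[0,0,-40],[0,0,-40],[0,0,-26],[0,0,-8]],"dr":[[0,0,0],[0,0,0],[0,0,0],[0,0,0],[0,0,0]],"jaw":[60,60,60,60,60]}' 50
python3 -m jog '{"travel":[[0,0,0],[0,0,0],[0,0,0],[0,0,0],[0,0,0]],"dr":[[0,0,0],[0,0,0],[0,0,0],[0,0,0],[0,0,0]],"jaw":[255,255,255,255,255]}' 50
python3 -m jog '{"travel":[[0,0,16],[0,0,35],[0,0,35],[0,0,35],[0,0,35]],"dr":[[0,0,0],[0,0,0],[0,0,0],[0,0,0],[0,0,0]],"jaw":[255,255,255,255,255]}' 50
python3 -m jog '{"travel":[[0,0,0],[0,0,0],[0,0,0]],"dr":[[0,0,0],[0,0,0],[0,0,0]],"jaw":[255,255,255]}'
python3 -c "
from h import *
weigh()"
```

```text
time: 27.43
eef_pos: [0.4782, 0.298, 0.0657]
tcp_rot: [0.959, 0.282, -0.005, 0.0]
contact_force: [-0.5, -0.4, 0.0]
opening: 0.765
time: 27.85
eef_pos: [0.4828, 0.3008, 0.0731]
tcp_rot: [0.959, 0.283, 0.002, -0.0]
contact_force: [1.3, -0.7, -1.5]
opening: 0.517
time: 28.27
eef_pos: [0.4815, 0.3003, 0.2297]
tcp_rot: [0.959, 0.283, 0.001, -0.0]
contact_force: [0.5, -0.3, -1.3]
opening: 0.52
time: 28.52
eef_pos: [0.4812, 0.3002, 0.227]
tcp_rot: [0.959, 0.283, -0.0, 0.0]
contact_force: [-1.2, -0.2, -2.4]
opening: 0.518
F [ 0.04  0.28 -1.81] sd [0.4  0.55 0.47] pos [0.4816 0.3002 0.2267] open 0.518 t 29.0167
```

Jar 4: 1.9 N, so full. To the middle of the foam tray.

```bash
python3 -m jog '{"travel":[[7.4,-38.3,0],[7.4,-38.3,0],[7.4,-38.3,0],[7.4,-38.3,0],[7.4,-38.3,0]],"dr":[[0,0,-6.6],[0,0,-6.6],[0,0,-6.6],[0,0,-6.6],[0,0,-6.6]],"jaw":[255,255,255,255,255]}' 50
python3 -m jog '{"travel":[[7.4,-38.3,0],[7.4,-38.3,0],[7.4,-38.3,0],[7.4,-38.3,0],[7.4,-38.3,0]],"dr":[[0,0,0],[0,0,0],[0,0,0],[0,0,0],[0,0,0]],"jaw":[255,255,255,255,255]}'
python3 -m jog '{"travel":[[0,0,0],[0,0,-40],[0,0,-40],[0,0,-30],[0,0,-15]],"dr":[[0,0,0],[0,0,0],[0,0,0],[0,0,0],[0,0,0]],"jaw":[255,255,255,255,255]}'
python3 -m jog '{"travel":[[0,0,-8],[0,0,-5],[0,0,-4],[0,0,-3],[0,0,0]],"dr":[[0,0,0],[0,0,0],[0,0,0],[0,0,0],[0,0,0]],"jaw":[255,255,255,255,255]}'
python3 -m jog '{"travel":[[0,0,0],[0,0,-2],[0,0,0],[0,0,0]],"dr":[[0,0,0],[0,0,0],[0,0,0],[0,0,0]],"jaw":[255,255,255,255]}'
python3 -m jog '{"travel":[[0,0,-2],[0,0,0],[0,0,0]],"dr":[[0,0,0],[0,0,0],[0,0,0]],"jaw":[255,255,255]}'
```

```text
time: 29.43
eef_pos: [0.5187, 0.1072, 0.2273]
tcp_rot: [1.0, -0.004, 0.0, -0.0]
contact_force: [0.4, -0.4, -0.3]
opening: 0.518
time: 29.85
eef_pos: [0.5558, -0.0846, 0.2273]
tcp_rot: [1.0, -0.001, 0.0, 0.0]
contact_force: [0.8, 0.5, -2.4]
opening: 0.52
time: 30.27
eef_pos: [0.5526, -0.0815, 0.0971]
tcp_rot: [1.0, -0.001, -0.004, -0.001]
contact_force: [-1.5, -0.1, -2.0]
opening: 0.516
time: 30.68
eef_pos: [0.5564, -0.0828, 0.083]
tcp_rot: [1.0, -0.001, 0.001, 0.0]
contact_force: [0.1, -0.0, -1.9]
opening: 0.516
time: 31.02
eef_pos: [0.5563, -0.0829, 0.0809]
tcp_rot: [1.0, -0.001, 0.001, 0.0]
contact_force: [1.0, 0.1, -0.8]
opening: 0.522
time: 31.27
eef_pos: [0.5567, -0.083, 0.0808]
tcp_rot: [1.0, -0.001, 0.001, 0.0]
contact_force: [-4.7, -0.0, 9.7]
opening: 0.519
```

```bash
python3 -m jog '{"travel":[[0,0,1],[0,0,0],[0,0,0],[0,0,30],[0,0,40]],"dr":[[0,0,0],[0,0,0],[0,0,0],[0,0,0],[0,0,0]],"jaw":[200,70,60,60,60]}'
python3 -m jog '{"travel":[[0,0,40],[0,0,40],[-10.8,35.5,10],[-10.8,35.5,10],[-10.8,35.5,10]],"dr":[[0,0,0],[0,0,0],[0,0,6.6],[0,0,6.6],[0,0,6.6]],"jaw":[60,60,60,60,60]}'
python3 -m jog '{"travel":[[-10.8,35.5,10],[-10.8,35.5,10],[-10.8,35.5,10],[-10.8,35.5,10],[-10.8,35.5,10]],"dr":[[0,0,6.6],[0,0,6.6],[0,0,0],[0,0,0],[0,0,0]],"jaw":[170,170,170,170,170]}'
python3 -m jog '{"travel":[[-10.8,35.5,10],[-10.8,35.5,10],[-10.8,35.5,10],[-10.8,35.5,5],[0,0,0]],"dr":[[0,0,0],[0,0,0],[0,0,0],[0,0,0],[0,0,0]],"jaw":[170,170,170,170,170]}'
python3 -m jog '{"travel":[[-10.8,35.5,0],[-10.8,35.5,0],[0,0,0],[0,0,0]],"dr":[[0,0,0],[0,0,0],[0,0,0],[0,0,0]],"jaw":[170,170,170,170]}'
python3 - <<'E'
from h import *
A,C=wcam(); im=read_camera("wrist"); cv2.imwrite("pics/w9.png",im[:,:,::-1])
K=np.array(camera_info("wrist")["K"])
e=np.array([.8377,.5461,0])
for s in (-.05,0,.05): p=K@(A.T@(np.array((.406,.414,.253))+s*e-C)); print(p[:2]/p[2])
weigh(2)
cv2.imwrite("pics/s9.png",read_camera("scene")[:,:,::-1])
a=np.hstack([cv2.resize(cv2.imread("pics/w9.png"),(400,300)),cv2.resize(cv2.imread("pics/s9.png"),(400,300))]); cv2.imwrite("pics/c9.png",a)
E
```

```text
time: 31.68
eef_pos: [0.5522, -0.0816, 0.1448]
tcp_rot: [1.0, -0.001, -0.005, -0.002]
contact_force: [0.1, 0.3, -0.2]
opening: 0.763
time: 32.1
eef_pos: [0.5231, 0.0244, 0.2602]
tcp_rot: [0.985, 0.173, 0.001, 0.0]
contact_force: [0.4, 0.9, 0.4]
opening: 0.763
time: 32.52
eef_pos: [0.4683, 0.2028, 0.3093]
tcp_rot: [0.959, 0.283, -0.0, 0.0]
contact_force: [0.6, -0.2, 0.0]
opening: 0.332
time: 32.93
eef_pos: [0.4241, 0.3484, 0.3454]
tcp_rot: [0.958, 0.286, 0.001, -0.002]
contact_force: [-0.8, -0.1, 0.4]
opening: 0.33
time: 33.27
eef_pos: [0.4038, 0.4151, 0.3431]
tcp_rot: [0.959, 0.284, -0.001, 0.001]
contact_force: [0.0, -0.4, -0.4]
opening: 0.331
[282.70699568 278.27439003]
[282.76084667 211.93525392]
[282.82169141 136.9805128 ]
F [0.3  0.44 0.89] sd [0.24 0.1  0.51] pos [0.4049 0.4133 0.3437] open 0.332 t 33.4167
```

View pics/c9.png

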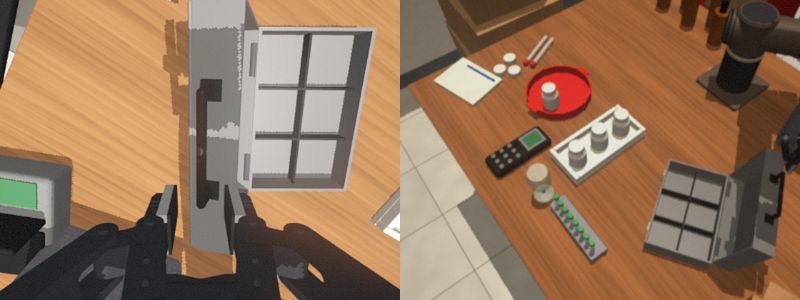

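Case is empty, three jars stand in the foam tray and one in the round tray; the bar (column ~283, rows 119–287) lies where predicted. Grip it and close the lid.

```bash
python3 -m jog '{"travel":[[0,0,-38],[0,0,-38],[0,0,-20],[0,0,-9],[0,0,0]],"dr":[[0,0,0],[0,0,0],[0,0,0],[0,0,0],[0,0,0]],"jaw":[170,170,170,170,170]}' 30
python3 -m jog '{"travel":[[0,0,0],[0,0,0],[0,0,0],[0,0,0],[0,0,0]],"dr":[[0,0,0],[0,0,0],[0,0,0],[0,0,0],[0,0,0]],"jaw":[255,255,255,255,255]}' 30
python3 -m jog '{"travel":[[3.3,-5,2.5],[6.8,-10.4,4.5],[6.8,-10.5,4],[14.1,-21.6,5.4],[0,0,0]],"dr":[[0,0,0],[0,0,0],[0,0,0],[0,0,0],[0,0,0]],"jaw":[255,255,255,255,255]}' 30
```

```text
time: 33.88
eef_pos: [0.4039, 0.4126, 0.2363]
tcp_rot: [0.959, 0.282, -0.002, 0.001]
contact_force: [0.8, -0.3, 0.9]
opening: 0.33
time: 34.3
eef_pos: [0.4052, 0.4153, 0.2412]
tcp_rot: [0.959, 0.283, 0.002, -0.001]
contact_force: [0.2, 2.0, 2.3]
opening: 0.106
time: 34.72
eef_pos: [0.4379, 0.3645, 0.2586]
tcp_rot: [0.959, 0.282, 0.002, 0.0]
contact_force: [-2.5, 2.3, 7.1]
opening: 0.103
```

```bash
python3 -m jog '{"travel":[[14.3,-22,2.2],[14.4,-22,-1],[14.2,-21.8,-4.1],[13.8,-21.2,-7.3],[0,0,0]],"dr":[[0,0,0],[0,0,0],[0,0,0],[0,0,0],[0,0,0]],"jaw":[255,255,255,255,255]}' 30
python3 -m jog '{"travel":[[13.2,-20.3,-10.3],[12.5,-19.1,-13.1],[11.5,-17.6,-15.8],[10.4,-15.9,-18.2],[0,0,0]],"dr":[[0,0,0],[0,0,0],[0,0,0],[0,0,0],[0,0,0]],"jaw":[255,255,255,255,255]}'
python3 -m jog '{"travel":[[9.1,-13.9,-20.4],[7.7,-11.8,-22.3],[6.1,-9.4,-23.8],[2.3,-3.5,-12.5],[0,0,0]],"dr":[[0,0,0],[0,0,0],[0,0,0],[0,0,0],[0,0,0]],"jaw":[255,255,255,255,255]}'
```

```text
time: 35.13
eef_pos: [0.4951, 0.2752, 0.245]
tcp_rot: [0.96, 0.281, 0.001, 0.002]
contact_force: [0.6, -0.2, 4.1]
opening: 0.104
time: 35.55
eef_pos: [0.5415, 0.2028, 0.1847]
tcp_rot: [0.96, 0.282, -0.0, 0.002]
contact_force: [3.4, -0.6, -0.3]
opening: 0.101
time: 35.97
eef_pos: [0.565, 0.1661, 0.1058]
tcp_rot: [0.959, 0.282, -0.001, 0.001]
contact_force: [2.9, -2.3, 0.1]
opening: 0.103
```

```bash
python3 -m jog '{"travel":[[2.2,-3.5,-12],[1.6,-2.4,-12],[1,-1.5,-7],[0,0,0],[0,0,0]],"dr":[[0,0,0],[0,0,0],[0,0,0],[0,0,0],[0,0,0]],"jaw":[255,255,255,255,255]}'
python3 -m jog '{"travel":[[0,0,-3],[0,0,-2],[0,0,0],[0,0,0]],"dr":[[0,0,0],[0,0,0],[0,0,0],[0,0,0]],"jaw":[255,255,255,255]}'
```

```text
time: 36.38
eef_pos: [0.5686, 0.1606, 0.0768]
tcp_rot: [0.959, 0.283, -0.002, -0.0]
contact_force: [-3.1, -1.6, -1.8]
opening: 0.1
time: 36.72
eef_pos: [0.5689, 0.1603, 0.0744]
tcp_rot: [0.959, 0.283, -0.002, 0.001]
contact_force: [-5.9, -4.0, 5.9]
opening: 0.097
```

```bash
python3 -m jog '{"travel":[[0,0,0],[0,0,0],[0,0,0],[0,0,0],[0,0,20]],"dr":[[0,0,0],[0,0,0],[0,0,0],[0,0,0],[0,0,0]],"jaw":[177,177,177,177,177]}'
python3 -m jog '{"travel":[[0,0,30],[0,0,40],[0,0,40],[0,0,40],[0,0,40]],"dr":[[0,0,0],[0,0,0],[0,0,0],[0,0,0],[0,0,0]],"jaw":[177,177,177,177,177]}'
python3 -m jog '{"travel":[[-5,-30,20],[-10,-35,0],[-15,-35,0],[0,0,0],[0,0,0]],"dr":[[0,0,0],[0,0,0],[0,0,0],[0,0,0],[0,0,0]],"jaw":[177,177,177,177,177]}'
python3 - <<'E'
from h import *
weigh(2)
for n in("scene","side"): cv2.imwrite(f"pics/{n}9.png",read_camera(n)[:,:,::-1])
a=np.hstack([cv2.resize(cv2.imread(f"pics/{n}9.png"),(400,300)) for n in("scene","side")]); b=np.hstack([cv2.resize(cv2.imread(f"pics/{n}0.png"),(400,300)) for n in("scene","side")]); cv2.imwrite("pics/fin.png",np.vstack([a,b]))
E
```

```text
time: 37.13
eef_pos: [0.567, 0.1608, 0.0891]
tcp_rot: [0.959, 0.283, -0.004, -0.001]
contact_force: [-0.8, -0.8, -0.7]
opening: 0.306
time: 37.55
eef_pos: [0.5697, 0.1611, 0.285]
tcp_rot: [0.959, 0.283, 0.001, -0.0]
contact_force: [2.1, -0.7, -0.5]
opening: 0.31
time: 37.97
eef_pos: [0.5397, 0.0597, 0.3033]
tcp_rot: [0.96, 0.282, 0.001, 0.0]
contact_force: [-0.2, 0.6, -0.5]
opening: 0.308
F [-0.05 -0.03 -0.19] sd [0.2  0.46 0.08] pos [0.54   0.0613 0.303 ] open 0.306 t 38.0667
```

View pics/fin.png

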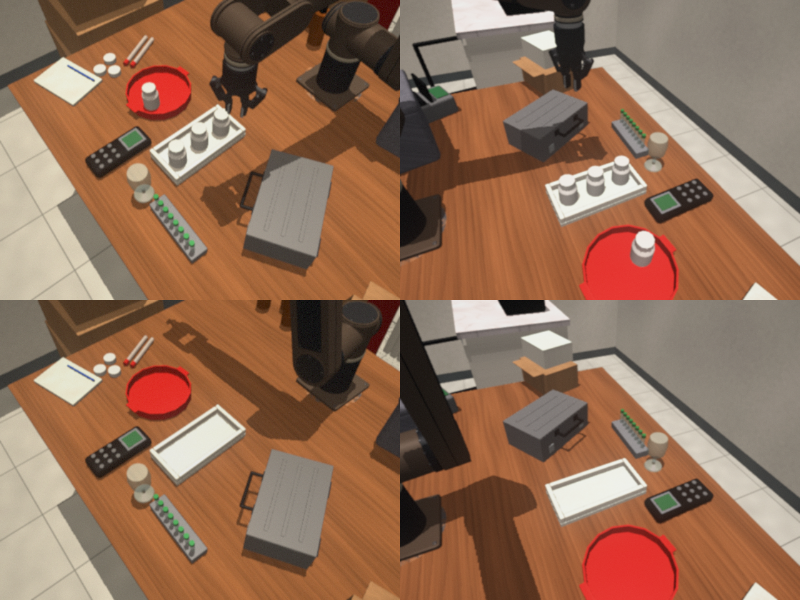

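The lid is shut as at the start, the four jars stand upright in their trays, and the bystanders have not moved.

```bash
python3 -c "
from plant import *
print(sign_off(), get_state()['time'])"
```

```text
the job is handed in; nothing more can be done
the job is handed in; nothing more can be done
```

The job is done and handed in at about 38 s on the robot's clock, well under the 210 s limit. I swung the lid back until it stayed open by itself, then lifted and weighed the four jars in the case; two cells were empty from the start.

- **Full jars:** three read about 2.1, 2.2 and 1.9 N and stand upright in the rectangular polystyrene tray.
- **Empty jar:** one read about 0.25 N and stands upright in the round tray.
- **Lid:** I shut it by the handle once the case was empty, and it looks the same as in the starting pictures.
- **Bystanders:** by eye, the meter, rack and glass have not moved since the start.

The final scene and side pictures showed all of this, with the gripper clear of everything. No check failed or disagreed, and I saw no jar knocked aside. The highest wrist force I saw was about 30 N, a brief peak as the empty jar touched down in the round tray.

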